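Open the child-safe tub of kettle descaling tablets

ROBOT

A 7-joint arm with a two-finger parallel gripper is mounted at the origin on a cart in front of the work surface, level with it; the furniture and walls round the work are solid. World frame = base frame: x ahead of the robot, y to its left, z up, the work surface at z = 0. Lengths are in m, angles in rad, forces in N, time in s.
With the tool pointing down it reaches from about 0.425 to 0.875 m from the base axis. Payload 4.7 kg.
Tool frame: the origin (TCP) lies at the very end of the fingers, on their centre line; the grasp point (between the pads) lies 19 mm behind it; z points along the fingers, y is the line along which they close (so a half turn about z gives the same grasp; the last joint's range is limited). The gripper opens to 87 mm and grips with 3 to 60 N. Pads are 19 mm wide; open, the fingers measure 117 mm over their backs; the gripper's body (75 mm by 190 mm) begins 51 mm behind the grasp point.
Start: joints at [1.216, 0.321, -0.07, 1.45, 0.023, 1.371, -0.057], TCP at [0.234, -0.606, 0.223] pointing down, gripper open.
Joint ranges: [-2.86, 2.86], [-0.3, 2.09], [-1.38, 1.24], [0.06, 2.45], [-1.56, 4.7], [0.09, 2.05], [-2.69, 2.69]. Speed limits (rad/s): [2.57, 2.57, 3.14, 3.14, 3.14, 3.14, 3.14].

INTERFACE

Orientations are given as a 3x3 rotation matrix whose columns are the frame's x, y, z axes.
In Python, from station import env gives the robot as it stands.
- The arm moves only by the tool send_rows, never from a script. Its argument "steps" is a list of rows, each a list of 6 numbers: the shift along the tool's x, y, z in mm, then the turn, a rotation vector about the tool's x, y, z in rad. A call has exactly 5 rows; each row shifts and turns the commanded pose from where the row before left it, along the tool's axes as they then stand; what a row does not reach is not made up. A row lasts 1/12 s, in which the tool goes at most 41.7 mm and 7.16 degrees, less where a joint would pass 70% of its speed; a pose out of reach is approached as far as the arm can. A call is refused whole if a number of a shift passes 41.7 or a number of a turn 0.125, either way. A call with a gripper value outside its range is refused whole. "fingers" is the opening, from 0 (shut) to 1 (fully open), set as the call begins (left out, the last holds). The fingers move at their own pace and stop on an object; "newtons" is the grip in N (left out, the last holds). Time passes only in rows, so rows that do not move let the fingers close, or fill a call up. It gives the time, the measured TCP pose, the force, the opening and the grip force at its end, in the units of the state.
- env.read_state(): the state, without advancing time (a new reading comes with each control period).
- env.get_image(name): name is "scene" or "top" or "wrist"; returns (picture, depth): 420x560x3 uint8, red, green, blue; 420x560 float32, m along the optical axis (not along the pixel's ray), 0 where there is no reading.
- env.calibration(name): a dict with "K" (3x3 intrinsics, pixels), "D" ([k1, k2, p1, p2, k3] as OpenCV has them; the pictures are not rectified), "cam_to_world" (4x4, takes a point from camera to world coordinates); the wrist camera has in their place "tool_from_camera" (4x4, takes a point from camera to tool coordinates, whose origin is the TCP and whose axes are the flange's). Camera axes: x right, y up, looking along -z (the intrinsics and any distortion apply to the point x, -y, -z); pixel columns grow to the right and rows downward; lengths in m; the calibration is good to about 2 mm. A picture is of the moment at which its call begins: read the wrist's pose just before it. calibration takes no time and is no camera call.
- env.finish_job(): hands the job in; it is judged then, once.
Trained networks look in the newest picture that a camera, given by its name, has taken for a name from the list of things; names that differ only in an ending like _2 or _b are one class to them, and where a whole thing is asked for, a point or a joint stands for the part that bears it (a point fixed in the world has none). Each returns a list of dicts, best first, with "confidence" (0 to 1); they miss things now and then, are a little off and sometimes report something else, mostly with a low value. They report only what shows in the picture. A call takes as long as a camera call.
- env.outline_of(camera, query): "pixels" (420x560 bool, what is visible of it) and "at" ([column, row] in pixels, amid what is visible of it).
- env.spot_point(camera, query): "at" ([column, row] in pixels: a listed point, or the origin of a listed thing).
The state is a dict: "t": time; "joint_positions": joint angles; "joint_velocities": joint speeds; "joint_torque": joint torques, N m; "ee_pos": TCP position; "eef_rot": TCP orientation; "force": force on the tool from outside, world axes, zero at the start; "wrist_torque": the same for the moment, N m; "gripper_width": finger opening in m; "grasp_force": force on a finger pad.
Only numpy, scipy, OpenCV 4.12 (cv2) and the standard library are available. Lean on these libraries where they do the work, as an engineer would, in place of code of your own. Each camera call takes 0.05 s, during which the arm holds its last target. There are 200 camera calls.

TASK

The kettle is due for descaling: stand the closed square tablet bottle upright, fully home, in the square well of the suction-foot holder, which keeps it from turning. Then press its white child-safe cap down against its spring, keep it pressed while you twist it anticlockwise until it stops, and lift it off, leaving the bottle standing in the holder. Finish while still holding the cap in the gripper, level and straight above the open bottle, about 5 cm clear of its mouth, so that a tablet can be taken and the cap put straight back; keep the bottle upright throughout and leave the mug, the egg timer and the teaspoon alone.

Things in the scene. Friction and masses are not known exactly. Their poses are not given: they have to be found in the camera images.
- bottle: Teal tablet bottle, loose, 0.13 to 0.21 kg. Body: square column 52 x 52 mm, corners rounded to 8 mm, flat sides up to 75 mm, then a shoulder to a round neck at 86 mm. 117 mm tall with its cap. Origin: centre of the underside; z up, x and y square to the flat sides (fits the well in any of four yaws).
- cap: White ribbed push-and-turn cap, 46 mm across, 26 mm tall, 45 g, loose but locked on the bottle at the start. Origin: centre of its lower edge (91 mm above the bottle's underside, 5 mm above the shoulder); z up; closed, its x axis agrees with the bottle's. It neither turns (more than a few degrees) nor lifts until pressed down 3 mm. Round: grip the ribbed side at any yaw.
- cap_top (a point): Centre of the cap's flat top, 26 mm above its origin. Kept pressed down, the cap turns anticlockwise seen from above; from 45 degrees its three inner lugs are free of the neck's ledges, at about 76 degrees it meets a stop; between 50 and 76 degrees it lifts straight off (lugs clear the neck's ledges after 10 mm, the cap clears the rim after 17 mm).
- cap_spring (a joint): Sprung disc inside the cap: 0 when closed, grows in m as the cap is pressed down: 3 mm (0.003, about 12 N) frees the safety tooth, hard stop at 4.5 mm (0.0045, 15 N); -0.003 with the cap off.
- mouth (a point): Centre of the bottle's mouth at the neck's rim, 108 mm above the bottle's underside; moves with the bottle, axes as the bottle's.
- holder: Dark grey bottle holder held to the worktop by a round black suction foot (100 mm across); it does not move. Block 74 x 74 mm, top at 32 mm, with a square well 55 x 55 mm, 22 mm deep, floor at 10 mm, mouth chamfered 3 mm. Origin: centre of the foot's underside; z up, x and y square to the well's sides.
- well_floor (a point): Centre of the well's floor, 10 mm above the holder's origin; axes as the holder's. Keep the arm and gripper clear of the fixed furniture: a tall oven cabinet at the left fills x from 0.31 m and y from 0.41 m on; wall cupboards hang over the back of the worktop, underside at z = 0.48 m, front at x = 0.60 m.
- mug: Green and white mug, 86 mm across, 88 mm high, behind the work; leave alone.
- egg_timer: Turquoise and white egg timer, 63 mm across, 58 mm high, behind the work; leave alone.
- teaspoon_1: Steel teaspoon, 130 mm long, lying behind the work; leave alone.

How it is judged:
By the outcome, as a careful person would: the job done as asked, in the order asked, and still so for the second after the job is handed in, while the arm keeps its last pose, push and grip.
It also fails if it takes over 61 s, if anything falls off the work surface, if the arm or the gripper's body presses on something with over 40 N, if the wrist force passes 120 N, or if a joint passes its speed limit or range.

## Working session

There is one attempt and no reset: what is moved stays moved. The work goes in short steps, Python scripts to look and compute and a tool call to move; the robot and the scene stay as the last step left them, time stands still between calls to the robot, and variables do not carry over. Pictures are saved under pics/ and viewed, at most 10 in all, crops included, and the job is handed in when it is done.

Besides the shell and the picture viewer there is one more tool, called after "Emit:" as name(argument=value, ...), one argument or row to a line, values as JSON. send_rows: Moves the arm, as the interface text tells. Its arguments: {"type":"object","properties":{"steps":{"type":"array"},"fingers":{"type":"number"},"newtons":{"type":"number"}},"required":["steps"]}

```bash
mkdir -p pics; ls; cat > h.py <<'E'
import numpy as np, cv2
from station import env
def cam(name,st=None):
    c=env.calibration(name); K=np.array(c["K"]);D=np.array(c["D"])
    if name=="wrist":
        T=np.eye(4);T[:3,:3]=st["eef_rot"];T[:3,3]=st["ee_pos"];M=T@np.array(c["tool_from_camera"])
    else: M=np.array(c["cam_to_world"])
    return K,D,M
def ray(px,C):
    K,D,M=C; u=cv2.undistortPoints(np.array(px,float).reshape(-1,1,2),K,D).reshape(-1,2)
    d=np.c_[u[:,0],-u[:,1],-np.ones(len(u))]
    return M[:3,3],d@M[:3,:3].T
def at_z(px,C,z):
    o,d=ray(px,C); s=(z-o[2])/d[:,2]; return o+d*s[:,None]
def deproj(px,dep,C):
    o,d=ray(px,C); return o+d*np.asarray(dep).reshape(-1,1)
def maskpts(m,dep,C):
    r,c=np.nonzero(m&(dep>0)); return deproj(np.c_[c,r],dep[r,c],C)
E
cat > a.py <<'E'
from h import *
st=env.read_state(); print({k:np.round(v,3).tolist() for k,v in st.items()})
for n in ("top","scene"):
    im,dep=env.get_image(n); cv2.imwrite(f"pics/{n}0.png",im[:,:,::-1]); C=cam(n); print(n,C[2].round(2).tolist())
    for q in ("bottle","cap","holder","mug","egg_timer","teaspoon_1"):
        for o in env.outline_of(n,q)[:2]:
            p=maskpts(o["pixels"],dep,C)
            print(q,round(o["confidence"],2),np.round(o["at"]),len(p), np.percentile(p,[2,50,98],axis=0).round(3).tolist() if len(p) else "")
    for q in ("cap_top","well_floor","bottle","holder"):
        for o in env.spot_point(n,q)[:1]:
            z={"cap_top":.117,"well_floor":.01}.get(q,0)
            print("pt",q,round(o["confidence"],2),np.round(o["at"],1),at_z(o["at"],C,z).round(3))
print(env.read_state()["t"])
E
python3 a.py
```

```text
pics
{'t': 0.0, 'joint_positions': [1.216, 0.322, -0.07, 1.452, 0.023, 1.371, -0.057], 'joint_velocities': [-0.002, 0.001, 0.0, 0.001, -0.002, -0.002, -0.0], 'joint_torque': [0.001, -49.129, -0.404, -31.252, -0.064, 0.044, 0.0], 'ee_pos': [0.234, -0.606, 0.221], 'eef_rot': [[0.933, 0.361, -0.001], [0.361, -0.933, 0.002], [-0.0, -0.002, -1.0]], 'force': [-0.766, 0.642, 0.347], 'wrist_torque': [0.018, 0.062, -0.014], 'grasp_force': 0.0, 'gripper_width': 0.087}
top [[0.02, 1.0, -0.04, 0.49], [-1.0, 0.02, -0.02, 0.11], [-0.02, 0.04, 1.0, 0.95], [0.0, 0.0, 0.0, 1.0]]
bottle 0.73 [252. 258.] 239 [[0.399, 0.177, 0.008], [0.437, 0.191, 0.082], [0.459, 0.24, 0.088]]
bottle 0.42 [363. 171.] 672 [[0.593, -0.068, 0.019], [0.618, -0.037, 0.047], [0.647, -0.011, 0.061]]
cap 0.64 [241. 265.] 461 [[0.409, 0.189, 0.084], [0.43, 0.209, 0.118], [0.449, 0.231, 0.121]]
holder 0.59 [350. 261.] 1712 [[0.386, -0.061, 0.002], [0.43, -0.016, 0.012], [0.476, 0.027, 0.035]]
holder 0.58 [229. 195.] 266 [[0.566, 0.168, 0.0], [0.574, 0.257, 0.006], [0.587, 0.285, 0.013]]
mug 0.61 [292. 167.] 1688 [[0.578, 0.063, 0
[... 1083 characters left out ...]
258.] 2072 [[0.383, -0.058, -0.0], [0.426, -0.011, 0.012], [0.478, 0.03, 0.033]]
mug 0.93 [250. 220.] 2719 [[0.578, 0.063, 0.005], [0.613, 0.113, 0.056], [0.66, 0.17, 0.088]]
egg_timer 0.6 [305. 200.] 707 [[0.592, -0.055, 0.01], [0.609, -0.026, 0.038], [0.64, -0.008, 0.057]]
egg_timer 0.4 [365. 255.] 2011 [[0.383, -0.056, 0.001], [0.426, -0.011, 0.012], [0.473, 0.029, 0.033]]
teaspoon_1 0.7 [204. 288.] 323 [[0.566, 0.167, 0.001], [0.575, 0.257, 0.005], [0.59, 0.286, 0.011]]
pt cap_top 0.64 [273.7 280. ] [[0.43  0.208 0.117]]
pt well_floor 0.69 [367.  254.5] [[ 0.433 -0.021  0.01 ]]
pt bottle 0.55 [367.1 259.8] [[ 0.43  -0.019  0.   ]]
pt holder 0.94 [368.3 259.6] [[ 0.428 -0.021  0.   ]]
1.1
```

```bash
python3 -c "
import cv2
a=cv2.imread('pics/top0.png');a=cv2.resize(a[190:330,190:410],None,fx=3.6,fy=3.6,interpolation=cv2.INTER_CUBIC);cv2.imwrite('pics/t1.png',a)"
```

```text
(no output)
```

View pics/t1.png

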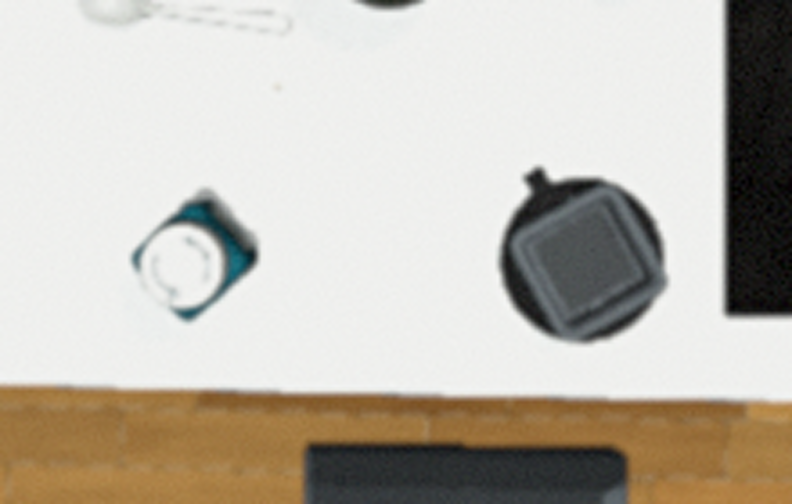

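View pics/scene0.png

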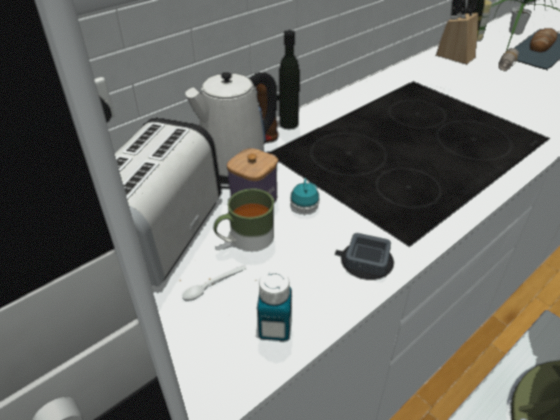

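The top crop shows the bottle (crop 195,258) at roughly 43° yaw and the holder (585,262) at roughly 30°. The scene picture agrees, with mug, timer and spoon behind. I'll move in to look from near.

Emit:
send_rows(
  steps=[
    [35.9,-19,-7.9,0,0,0],
    [35.9,-19,-7.9,0,0,0],
    [35.9,-19,-7.9,0,0,0],
    [35.9,-19,-7.9,0,0,0],
    [35.9,-19,-7.9,0,0,0],
  ],
  fingers=1,
)

```text
t: 1.52
ee_pos: [0.3684, -0.4514, 0.2627]
eef_rot: [[0.933, 0.36, 0.0], [0.36, -0.933, -0.001], [-0.0, 0.001, -1.0]]
force: [0.7, -1.0, -0.6]
gripper_width: 0.0871
grasp_force: 0.0
```

Emit:
send_rows(
  steps=[
    [35.9,-19,-7.9,0,0,0],
    [35.9,-19,-7.9,0,0,0],
    [35.9,-19,-7.9,0,0,0],
    [35.9,-19,-7.9,0,0,0],
    [35.9,-19,-7.9,0,0,0],
  ],
)

```text
t: 1.93
ee_pos: [0.5016, -0.298, 0.3024]
eef_rot: [[0.933, 0.36, 0.001], [0.36, -0.933, -0.001], [0.0, 0.001, -1.0]]
force: [0.4, -0.8, 0.3]
gripper_width: 0.087
grasp_force: 0.0
```

```bash
python3 -c "
from h import *
s=env.read_state();print(s['t'],s['ee_pos'],s['eef_rot'],s['joint_positions']);print(np.array(env.calibration('wrist')['tool_from_camera']).round(3), env.calibration('wrist')['K'])"
```

```text
1.9333 [ 0.501624   -0.29802376  0.30235747] [[ 9.32826770e-01  3.60324724e-01  5.56843161e-04]
 [ 3.60325062e-01 -9.32826521e-01 -7.28426472e-04]
 [ 2.56968001e-04  8.80140260e-04 -9.99999580e-01]] [ 0.78016663  0.1691204  -0.3327329   1.48698012  0.05558068  1.49390407
 -0.75456395]
[[-0.001  0.96   0.281  0.077]
 [ 1.     0.001 -0.    -0.   ]
 [-0.001  0.281 -0.96  -0.163]
 [ 0.     0.     0.     1.   ]] [[337.17789399   0.         277.65251445]
 [  0.         337.17789399 208.72324142]
 [  0.           0.           1.        ]]
```

Emit:
send_rows(
  steps=[
    [8,-36,0,0,0,0],
    [8,-36,0,0,0,0],
    [8,-36,0,0,0,0],
    [8,-36,0,0,0,0],
    [8,-36,0,0,0,0],
  ],
)

```text
t: 2.35
ee_pos: [0.4726, -0.1156, 0.3016]
eef_rot: [[0.933, 0.361, 0.0], [0.361, -0.933, -0.0], [0.0, 0.001, -1.0]]
force: [-0.0, -0.3, -0.2]
gripper_width: 0.0873
grasp_force: 0.0
```

Emit:
send_rows(
  steps=[
    [8,-36,0,0,0,0],
    [8,-36,0,0,0,0],
    [8,-36,0,0,0,0],
    [0,0,0,0,0,0],
    [0,0,0,0,0,0],
  ],
)

```text
t: 2.77
ee_pos: [0.4564, -0.0056, 0.3021]
eef_rot: [[0.931, 0.365, 0.001], [0.365, -0.931, -0.001], [0.001, 0.002, -1.0]]
force: [-0.1, -0.6, 0.1]
gripper_width: 0.0869
grasp_force: 0.0
```

```bash
cat > w.py <<'E'
from h import *
import sys
qs=sys.argv[2:]
st=env.read_state(); im,dep=env.get_image("wrist"); C=cam("wrist",st)
print(st["t"],st["ee_pos"].round(4),st["joint_positions"].round(2)); cv2.imwrite(f"pics/{sys.argv[1]}.png",im[:,:,::-1])
np.savez(f"{sys.argv[1]}.npz",im=im,dep=dep,M=C[2])
Z={"cap_top":.117,"well_floor":.01,"cap":.091,"mouth":.108}
for q in qs:
    for o in env.spot_point("wrist",q)[:1]: print("pt",q,round(o["confidence"],2),np.round(o["at"]),at_z(o["at"],C,Z.get(q,0)).round(4))
    if q in("cap_top","well_floor"): continue
    for o in env.outline_of("wrist",q)[:1]:
        p=maskpts(o["pixels"],dep,C); print(q,round(o["confidence"],2),np.round(o["at"]),len(p))
        for lo,hi in ((-.005,.004),(.006,.014),(.026,.038),(.06,.08),(.112,.122)):
            s=p[(p[:,2]>lo)&(p[:,2]<hi)]
            if len(s)>100:
                r=cv2.minAreaRect((s[:,:2]*1000).astype(np.float32)); print("  z",lo,hi,len(s),"z",np.median(s[:,2]).round(4),"c,size,ang",np.round(r[0],1),np.round(r[1],1),round(r[2],1))
E
python3 w.py w1 holder well_floor
```

```text
2.7667 [ 0.4564 -0.0056  0.3021] [ 0.58 -0.12 -0.56  1.76 -0.06  1.48 -1.17]
pt holder 0.81 [278. 190.] [[ 0.4275 -0.0179  0.    ]]
holder 0.63 [278. 187.] 4129
  z -0.005 0.004 404 z 0.0024 c,size,ang [431.3 -17.6] [103.9 102.3] 3.0
  z 0.006 0.014 1814 z 0.0103 c,size,ang [432.9 -15.9] [92.3 88.4] 81.4
  z 0.026 0.038 1363 z 0.0313 c,size,ang [429.6 -16.8] [74.6 75.5] 30.0
pt well_floor 0.67 [277. 192.] [[ 0.4278 -0.0166  0.01  ]]
```

Emit:
send_rows(
  steps=[
    [12,-30,-5,0,0,0],
    [12,-30,-5,0,0,0],
    [12,-30,-5,0,0,0],
    [12,-30,-5,0,0,0],
    [12,-30,-5,0,0,0],
  ],
)

```text
t: 3.38
ee_pos: [0.4589, 0.1536, 0.3267]
eef_rot: [[0.934, 0.358, 0.0], [0.358, -0.934, 0.0], [0.0, -0.0, -1.0]]
force: [0.7, 0.8, 0.4]
gripper_width: 0.0871
grasp_force: 0.0
```

Emit:
send_rows(
  steps=[
    [12,-30,-5,0,0,0],
    [0,0,0,0,0,0],
    [0,0,0,0,0,0],
    [0,0,0,0,0,0],
    [0,0,0,0,0,0],
  ],
)

```text
t: 3.8
ee_pos: [0.4594, 0.1836, 0.331]
eef_rot: [[0.934, 0.357, -0.001], [0.357, -0.934, -0.001], [-0.001, 0.0, -1.0]]
force: [0.3, -0.7, -0.7]
gripper_width: 0.0872
grasp_force: 0.0
```

```bash
python3 w.py w2 bottle cap cap_top
```

```text
3.8 [0.4594 0.1836 0.331 ] [ 0.4  -0.02 -0.81  1.62 -0.01  1.54 -1.62]
pt bottle 0.67 [254. 181.] [[ 0.4237  0.2085 -0.    ]]
bottle 0.95 [256. 174.] 817
  z 0.06 0.08 211 z 0.0745 c,size,ang [444.4 210.9] [64.5 35. ] 89.1
pt cap 0.63 [247. 190.] [[0.4298 0.2125 0.091 ]]
cap 0.7 [244. 196.] 1328
  z 0.112 0.122 1162 z 0.117 c,size,ang [428.7 210.1] [45.1 44.1] 17.4
pt cap_top 0.75 [245. 200.] [[0.4245 0.2108 0.117 ]]
```

View pics/w2.png

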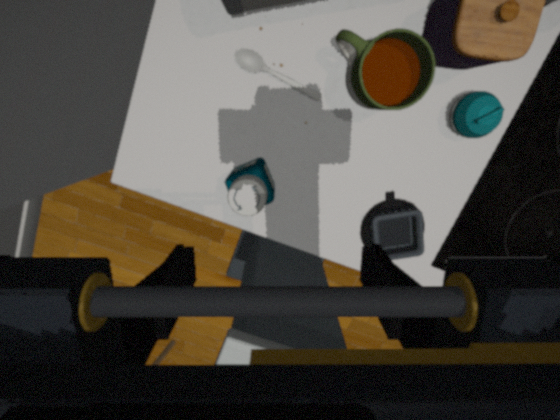

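The wrist picture shows the bottle at pixel (250,185) with the cap top at (245,197), and the holder at (397,230). Next I'll get the bottle's yaw by fitting its square outline.

```bash
cat > y.py <<'E'
from h import *
from scipy.optimize import least_squares
def sd(p,h=26,r=8):
    q=np.abs(p)-(h-r); return np.linalg.norm(np.maximum(q,0),axis=1)+np.minimum(q.max(1),0)-r
P=[]
for n in ("scene","top","wrist"):
    st=env.read_state(); im,dep=env.get_image(n); C=cam(n,st)
    for o in env.outline_of(n,"bottle")[:1]:
        p=maskpts(o["pixels"],dep,C)*1000; a=p[(p[:,2]>8)&(p[:,2]<72)&(np.hypot(p[:,0]-429,p[:,1]-210)<45)]; print(n,o["confidence"],len(p),len(a)); 
        if len(a)>60: P.append((n,a))
for n,a in P+[("all",np.vstack([a for _,a in P]))]:
    best=None
    for y0 in range(0,90,15):
        f=lambda v:sd((a[:,:2]-v[:2])@np.array([[np.cos(v[2]),-np.sin(v[2])],[np.sin(v[2]),np.cos(v[2])]]))
        r=least_squares(f,[429,210,np.radians(y0)],loss="soft_l1")
        if best is None or r.cost<best.cost: best=r
    print(n,best.x[:2].round(1),np.degrees(best.x[2])%90,best.cost/len(a))
E
python3 y.py
python3 -c "
import cv2
a=cv2.imread('pics/w2.png');cv2.imwrite('pics/w2c.png',cv2.resize(a[145:230,200:300],None,fx=6,fy=6,interpolation=cv2.INTER_CUBIC))"
```

```text
scene 0.56 1400 844
top 0.51 37 25
wrist 0.82 807 328
scene [428.9 210.1] 42.663371069380936 0.2170034750066376
wrist [428.5 210.8] 42.92296485414815 0.01630474485857349
all [428.9 210.3] 42.78253702086642 0.1890576613817429
```

View pics/w2c.png

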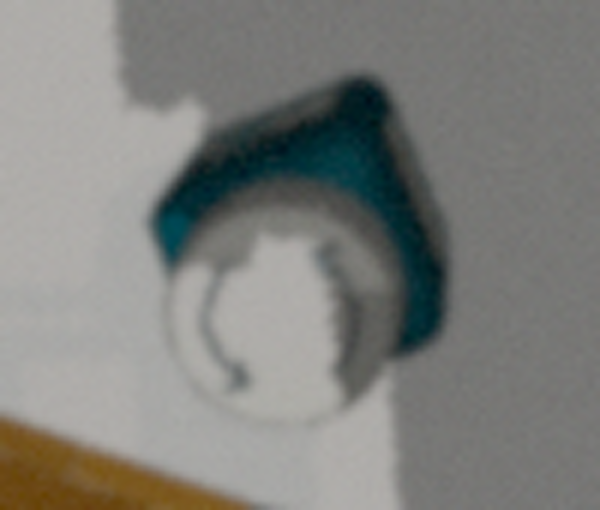

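The crop shows teal corners at (365,85), (160,220) and (430,330), which fits the 42.8° yaw. I'll descend over the cap.

Emit:
send_rows(
  steps=[
    [-3.8,-7.2,20,0,0,0],
    [-3.8,-7.2,30,0,0,0],
    [-3.8,-7.2,30,0,0,0],
    [-3.8,-7.2,30,0,0,0],
    [-3.8,-7.2,30,0,0,0],
  ],
)

```text
t: 4.82
ee_pos: [0.4278, 0.2128, 0.1904]
eef_rot: [[0.933, 0.36, 0.001], [0.36, -0.933, -0.0], [0.001, 0.001, -1.0]]
force: [0.3, 0.7, 0.2]
gripper_width: 0.0866
grasp_force: 0.0
```

Emit:
send_rows(
  steps=[
    [0,0,30,0,0,0],
    [0,0,10,0,0,0],
    [0,0,5,0,0,0],
    [0,0,0,0,0,0],
    [0,0,0,0,0,0],
  ],
)

```text
t: 5.23
ee_pos: [0.4293, 0.213, 0.1479]
eef_rot: [[0.933, 0.36, 0.002], [0.36, -0.933, 0.001], [0.002, -0.0, -1.0]]
force: [0.8, -0.4, 0.5]
gripper_width: 0.0868
grasp_force: 0.0
```

```bash
python3 w.py w3 cap cap_top; python3 -c "
from h import *
s=env.read_state();print(s['eef_rot'].round(4).tolist())"
```

```text
5.2333 [0.4293 0.213  0.1479] [ 0.34  0.06 -0.87  1.93  0.05  1.17 -1.75]
pt cap 0.87 [279. 231.] [[0.4272 0.2118 0.091 ]]
cap 0.57 [280. 238.] 4318
  z 0.112 0.122 3845 z 0.1172 c,size,ang [428.4 211.1] [44.6 44.5] 24.0
pt cap_top 0.73 [282. 248.] [[0.4259 0.2092 0.117 ]]
[[0.9329, 0.3601, 0.0024], [0.3601, -0.9329, 0.0004], [0.0024, 0.0005, -1.0]]
```

Emit:
send_rows(
  steps=[
    [-1.4,1.8,10,0,0,0],
    [0,0,20,0,0,0],
    [0,0,17,0,0,0],
    [0,0,10,0,0,0],
    [0,0,0,0,0,0],
  ],
)

```text
t: 5.85
ee_pos: [0.4257, 0.2095, 0.0873]
eef_rot: [[0.933, 0.361, -0.004], [0.361, -0.933, -0.001], [-0.004, -0.001, -1.0]]
force: [0.3, -1.5, -0.6]
gripper_width: 0.0873
grasp_force: 0.0
```

Emit:
send_rows(
  steps=[
    [0,0,0,0,0,0],
    [0,0,0,0,0,0],
    [0,0,0,0,0,0],
    [0,0,0,0,0,0],
    [0,0,0,0,0,0],
  ],
  fingers=0,
  newtons=40,
)

```text
t: 6.27
ee_pos: [0.4279, 0.2106, 0.0901]
eef_rot: [[0.933, 0.36, 0.001], [0.36, -0.933, 0.0], [0.001, 0.0, -1.0]]
force: [-0.4, -0.2, 0.7]
gripper_width: 0.0616
grasp_force: 0.0
```

Emit:
send_rows(
  steps=[
    [0,0,0,0,0,0],
    [0,0,0,0,0,0],
    [0,0,0,0,0,0],
    [0,0,0,0,0,0],
    [0,0,0,0,0,0],
  ],
)

```text
t: 6.68
ee_pos: [0.4277, 0.2103, 0.0897]
eef_rot: [[0.933, 0.36, 0.0], [0.36, -0.933, -0.0], [0.0, 0.0, -1.0]]
force: [0.0, -1.4, 2.4]
gripper_width: 0.0455
grasp_force: 40.0
```

Emit:
send_rows(
  steps=[
    [0,0,-4,0,0,0],
    [0,0,-12,0,0,0],
    [0,0,-20,0,0,0],
    [0,0,-20,0,0,0],
    [0,0,-14,0,0,0],
  ],
)

```text
t: 7.1
ee_pos: [0.4277, 0.2111, 0.1617]
eef_rot: [[0.933, 0.361, 0.001], [0.361, -0.933, 0.001], [0.002, -0.0, -1.0]]
force: [1.2, -0.2, -2.3]
gripper_width: 0.0456
grasp_force: 40.0
```

Emit:
send_rows(
  steps=[
    [-4,10.6,0,0,0,0],
    [-8,21.2,0,0,0,0],
    [-8,21.2,0,0,0,0],
    [-8,21.2,0,0,0,0],
    [-8,21.2,0,0,0,0],
  ],
)

```text
t: 7.52
ee_pos: [0.428, 0.1079, 0.1602]
eef_rot: [[0.932, 0.361, 0.001], [0.361, -0.932, 0.0], [0.0, 0.0, -1.0]]
force: [0.2, 0.3, -2.6]
gripper_width: 0.0456
grasp_force: 40.0
```

Emit:
send_rows(
  steps=[
    [-8,21.2,0,0,0,0],
    [-8,21.2,0,0,0,0],
    [-8,21.2,0,0,0,0],
    [-8,21.2,0,0,0,0],
    [-8,21.2,0,0,0,0],
  ],
)

```text
t: 7.93
ee_pos: [0.429, -0.0055, 0.1603]
eef_rot: [[0.933, 0.361, 0.001], [0.361, -0.933, 0.0], [0.001, 0.0, -1.0]]
force: [0.5, -0.3, -3.0]
gripper_width: 0.0459
grasp_force: 40.0
```

Emit:
send_rows(
  steps=[
    [-4,10.6,0,0,0,0.0447],
    [0,0,0,0,0,0.0447],
    [0,0,0,0,0,0.0447],
    [0,0,0,0,0,0.0447],
    [0,0,0,0,0,0.0447],
  ],
)

```text
t: 8.35
ee_pos: [0.4293, -0.0153, 0.16]
eef_rot: [[0.99, 0.141, 0.0], [0.141, -0.99, 0.001], [0.0, -0.001, -1.0]]
force: [0.6, -0.7, -1.9]
gripper_width: 0.0457
grasp_force: 40.0
```

Emit:
send_rows(
  steps=[
    [0,0,0,0,0,0],
    [0,0,0,0,0,0],
    [0,0,0,0,0,0],
    [0,0,0,0,0,0],
    [0,0,0,0,0,0],
  ],
)

```text
t: 8.77
ee_pos: [0.4292, -0.016, 0.1596]
eef_rot: [[0.989, 0.145, -0.0], [0.145, -0.989, 0.0], [-0.0, -0.0, -1.0]]
force: [-0.3, -0.2, -2.3]
gripper_width: 0.0454
grasp_force: 40.0
```

```bash
cat > y2.py <<'E'
from h import *
from scipy.optimize import least_squares
import sys
from y_sd import sd
st=env.read_state(); tcp=st["ee_pos"]*1000; print(st["t"],tcp.round(1),st["eef_rot"].round(4).tolist(),st["joint_positions"].round(2))
for n in ("scene","wrist","top"):
    st=env.read_state(); im,dep=env.get_image(n); C=cam(n,st); cv2.imwrite(f"pics/{n}_{sys.argv[1]}.png",im[:,:,::-1])
    for o in env.outline_of(n,"bottle")[:1]:
        p=maskpts(o["pixels"],dep,C)*1000; p=p[np.hypot(p[:,0]-tcp[0],p[:,1]-tcp[1])<45]
        zb=tcp[2]-91
        for lo,hi in ((8,72),(8,30),(45,72)):
            a=p[(p[:,2]>zb+lo)&(p[:,2]<zb+hi)]
            if len(a)<60: continue
            best=None
            for y0 in range(0,90,15):
                f=lambda v:sd((a[:,:2]-v[:2])@np.array([[np.cos(v[2]),-np.sin(v[2])],[np.sin(v[2]),np.cos(v[2])]]))
                r=least_squares(f,[*tcp[:2],np.radians(y0)],loss="soft_l1")
                if best is None or r.cost<best.cost: best=r
            print(n,o["confidence"],lo,hi,len(a),best.x[:2].round(1),(np.degrees(best.x[2])%90).round(1),(best.cost/len(a)).round(3),"zmin",np.percentile(p[:,2],1).round(1))
E
sed -n '/^def sd/,/return/p' y.py | sed '1i import numpy as np' > y_sd.py
python3 y2.py c1
```

```text
8.7667 [429.2 -16.  159.6] [[0.9894, 0.1452, -0.0], [0.1452, -0.9894, 0.0], [-0.0, -0.0, -1.0]] [ 0.61 -0.1  -0.6   2.03 -0.06  1.2  -1.38]
scene 0.83 8 72 906 [430.5 -15.9] 30.1 0.329 zmin 71.3
scene 0.83 8 30 299 [430.7 -15.9] 30.3 0.334 zmin 71.3
scene 0.83 45 72 396 [430.4 -15.9] 30.0 0.316 zmin 71.3
wrist 0.76 8 72 1639 [429.4 -15.4] 30.0 0.022 zmin 75.8
wrist 0.76 8 30 376 [429.4 -15.5] 30.1 0.018 zmin 75.8
wrist 0.76 45 72 894 [429.4 -15.4] 30.0 0.021 zmin 75.8
```

Emit:
send_rows(
  steps=[
    [-0.2,1.2,5,0,0,0],
    [0,0,10,0,0,0],
    [0,0,10,0,0,0],
    [0,0,5,0,0,0],
    [0,0,2,0,0,0],
  ],
)

```text
t: 9.48
ee_pos: [0.428, -0.0173, 0.1257]
eef_rot: [[0.989, 0.145, -0.003], [0.145, -0.989, 0.001], [-0.003, -0.001, -1.0]]
force: [-0.7, -0.2, -3.1]
gripper_width: 0.0455
grasp_force: 40.0
```

Emit:
send_rows(
  steps=[
    [0,0,2,0,0,0],
    [0,0,2,0,0,0],
    [0,0,2,0,0,0],
    [0,0,2,0,0,0],
    [0,0,0,0,0,0],
  ],
)

```text
t: 9.9
ee_pos: [0.4291, -0.0174, 0.1193]
eef_rot: [[0.989, 0.145, -0.0], [0.145, -0.989, -0.0], [-0.0, 0.0, -1.0]]
force: [-0.1, 1.4, -2.9]
gripper_width: 0.0457
grasp_force: 40.0
```

Emit:
send_rows(
  steps=[
    [0,0,1.5,0,0,0],
    [0,0,1.5,0,0,0],
    [0,0,1.5,0,0,0],
    [0,0,1.5,0,0,0],
    [0,0,0,0,0,0],
  ],
)

```text
t: 10.32
ee_pos: [0.429, -0.0174, 0.1132]
eef_rot: [[0.989, 0.145, -0.001], [0.145, -0.989, -0.0], [-0.001, -0.0, -1.0]]
force: [-0.4, -0.5, -2.6]
gripper_width: 0.0462
grasp_force: 40.0
```

Emit:
send_rows(
  steps=[
    [0,0,1.5,0,0,0],
    [0,0,1.5,0,0,0],
    [0,0,1.5,0,0,0],
    [0,0,1.5,0,0,0],
    [0,0,0,0,0,0],
  ],
)

```text
t: 10.73
ee_pos: [0.4289, -0.0174, 0.1072]
eef_rot: [[0.989, 0.145, -0.001], [0.145, -0.989, 0.0], [-0.001, -0.0, -1.0]]
force: [0.3, 0.3, -2.2]
gripper_width: 0.0457
grasp_force: 40.0
```

Sliding in freely. Continue to contact.

Emit:
send_rows(
  steps=[
    [0,0,1.5,0,0,0],
    [0,0,1.5,0,0,0],
    [0,0,1,0,0,0],
    [0,0,1,0,0,0],
    [0,0,0,0,0,0],
  ],
)

```text
t: 11.15
ee_pos: [0.4291, -0.0174, 0.1023]
eef_rot: [[0.989, 0.145, -0.0], [0.145, -0.989, -0.0], [-0.0, -0.0, -1.0]]
force: [0.0, 0.0, -2.7]
gripper_width: 0.0455
grasp_force: 40.0
```

Emit:
send_rows(
  steps=[
    [0,0,0.7,0,0,0],
    [0,0,0.7,0,0,0],
    [0,0,0.6,0,0,0],
    [0,0,0,0,0,0],
    [0,0,0,0,0,0],
  ],
)

```text
t: 11.57
ee_pos: [0.4292, -0.0174, 0.1005]
eef_rot: [[0.989, 0.145, -0.0], [0.145, -0.989, -0.0], [-0.0, 0.0, -1.0]]
force: [0.7, 0.2, -3.2]
gripper_width: 0.046
grasp_force: 40.0
```

Emit:
send_rows(
  steps=[
    [0,0,0.5,0,0,0],
    [0,0,0.5,0,0,0],
    [0,0,0.5,0,0,0],
    [0,0,0,0,0,0],
    [0,0,0,0,0,0],
  ],
)

```text
t: 11.98
ee_pos: [0.4296, -0.0174, 0.0996]
eef_rot: [[0.989, 0.145, 0.001], [0.145, -0.989, -0.0], [0.001, 0.0, -1.0]]
force: [-2.1, 0.3, 3.4]
gripper_width: 0.0458
grasp_force: 40.0
```

Emit:
send_rows(
  steps=[
    [0,0,0.5,0,0,0],
    [0,0,0.5,0,0,0],
    [0,0,0.5,0,0,0],
    [0,0,0,0,0,0],
    [0,0,0,0,0,0],
  ],
)

```text
t: 12.4
ee_pos: [0.4297, -0.0175, 0.0985]
eef_rot: [[0.989, 0.145, 0.001], [0.145, -0.989, -0.001], [0.001, 0.001, -1.0]]
force: [-2.2, -1.0, 7.6]
gripper_width: 0.0458
grasp_force: 40.0
```

Emit:
send_rows(
  steps=[
    [0,0,0.7,0,0,0],
    [0,0,0.7,0,0,0],
    [0,0,0.7,0,0,0],
    [0,0,0.7,0,0,0],
    [0,0,0,0,0,0],
  ],
  newtons=55,
)

```text
t: 12.82
ee_pos: [0.43, -0.0175, 0.0962]
eef_rot: [[0.989, 0.145, 0.001], [0.145, -0.989, -0.001], [0.001, 0.001, -1.0]]
force: [-4.5, -0.3, 12.3]
gripper_width: 0.0456
grasp_force: 55.0
```

Emit:
send_rows(
  steps=[
    [0,0,0.7,0,0,0],
    [0,0,0.7,0,0,0],
    [0,0,0,0,0,0],
    [0,0,0,0,0,0],
    [0,0,0,0,0,0],
  ],
)

```text
t: 13.23
ee_pos: [0.4301, -0.0174, 0.0952]
eef_rot: [[0.989, 0.145, 0.001], [0.145, -0.989, -0.001], [0.001, 0.001, -1.0]]
force: [-5.1, -0.1, 13.7]
gripper_width: 0.0454
grasp_force: 55.0
```

Emit:
send_rows(
  steps=[
    [-0.5,0,0.5,0,0,0],
    [-0.5,0,0.5,0,0,0],
    [0,0,0.5,0,0,0],
    [0,0,0,0,0,0],
    [0,0,0,0,0,0],
  ],
)

```text
t: 13.65
ee_pos: [0.4301, -0.0175, 0.095]
eef_rot: [[0.989, 0.145, 0.003], [0.145, -0.989, -0.001], [0.003, 0.002, -1.0]]
force: [-6.7, 0.2, 21.9]
gripper_width: 0.0454
grasp_force: 55.0
```

```bash
sed -i 's/-91$/-86/' y2.py; python3 y2.py c2; python3 -c "
from h import *
s=env.read_state();print(s['force'],s['wrist_torque'])"
```

```text
13.65 [430.1 -17.5  95. ] [[0.9894, 0.1449, 0.0029], [0.1449, -0.9895, -0.0013], [0.0027, 0.0017, -1.0]] [ 0.6  -0.02 -0.61  2.11 -0.01  1.05 -1.43]
scene 0.85 8 72 712 [430.9 -17.2] 30.0 0.457 zmin 11.1
scene 0.85 8 30 173 [430.9 -17.2] 30.4 0.797 zmin 11.1
scene 0.85 45 72 348 [431.  -17.2] 30.0 0.359 zmin 11.1
wrist 0.83 8 72 1548 [429.8 -16.8] 30.0 0.021 zmin 28.2
wrist 0.83 8 30 245 [429.7 -16.7] 30.1 0.022 zmin 28.2
wrist 0.83 45 72 928 [429.8 -16.8] 30.0 0.019 zmin 28.2
[-6.58343911  0.19655993 21.46310153] [0.13440337 1.50201924 0.00879223]
```

Emit:
send_rows(
  steps=[
    [0,0,0,0,0,-0.05],
    [0,0,0,0,0,-0.08],
    [0,0,0,0,0,-0.08],
    [0,0,0,0,0,-0.08],
    [0,0,0,0,0,-0.06],
  ],
)

```text
t: 14.37
ee_pos: [0.4307, -0.0169, 0.0949]
eef_rot: [[0.878, 0.478, 0.004], [0.478, -0.878, -0.0], [0.004, 0.002, -1.0]]
force: [-4.7, 1.8, 19.3]
gripper_width: 0.0455
grasp_force: 55.0
```

```bash
cat > s.py <<'E'
from h import *
s=env.read_state();R=s["eef_rot"];print(s["t"],(s["ee_pos"]*1000).round(1),"yaw",np.degrees(np.arctan2(R[1,0],R[0,0])).round(2),"tilt",R[:2,2].round(4),s['force'].round(1),s['wrist_torque'].round(2),s["joint_positions"].round(2))
E
python3 s.py
```

```text
14.3667 [430.7 -16.9  94.9] yaw 28.57 tilt [ 0.0044 -0.0002] [-4.7  1.8 19.3] [ 0.44  0.96 -0.2 ] [ 0.6  -0.02 -0.61  2.11 -0.01  1.05 -1.08]
```

Emit:
send_rows(
  steps=[
    [0,0,0,0,0,-0.08],
    [0,0,0,0,0,-0.08],
    [0,0,0,0,0,-0.08],
    [0,0,0,0,0,-0.08],
    [0,0,0,0,0,-0.08],
  ],
)

```text
t: 14.78
ee_pos: [0.4307, -0.017, 0.0949]
eef_rot: [[0.622, 0.783, 0.004], [0.783, -0.622, -0.0], [0.003, 0.004, -1.0]]
force: [-4.8, 2.2, 20.9]
gripper_width: 0.0456
grasp_force: 55.0
```

```bash
python3 s.py
```

```text
14.7833 [430.7 -17.   94.9] yaw 51.5 tilt [ 0.0044 -0.0002] [-4.8  2.2 20.9] [ 0.48  1.05 -0.16] [ 0.6  -0.02 -0.61  2.11 -0.01  1.05 -0.68]
```

Emit:
send_rows(
  steps=[
    [0,0,0,0,0,-0.08],
    [0,0,0,0,0,-0.08],
    [0,0,0,0,0,-0.08],
    [0,0,0,0,0,-0.08],
    [0,0,0,0,0,-0.08],
  ],
)

```text
t: 15.2
ee_pos: [0.4307, -0.017, 0.0949]
eef_rot: [[0.269, 0.963, 0.004], [0.963, -0.269, -0.0], [0.001, 0.004, -1.0]]
force: [-4.5, 1.7, 20.3]
gripper_width: 0.0459
grasp_force: 55.0
```

```bash
python3 s.py
```

```text
15.2 [430.7 -17.   94.9] yaw 74.42 tilt [ 0.0044 -0.0003] [-4.5  1.7 20.3] [ 0.43  1.02 -0.21] [ 0.59 -0.02 -0.6   2.11 -0.01  1.05 -0.28]
```

Turned 66°; now gently to the stop at about 76°.

Emit:
send_rows(
  steps=[
    [0,0,0,0,0,-0.04],
    [0,0,0,0,0,-0.04],
    [0,0,0,0,0,-0.04],
    [0,0,0,0,0,-0.03],
    [0,0,0,0,0,0],
  ],
)

```text
t: 15.62
ee_pos: [0.4306, -0.0169, 0.0949]
eef_rot: [[0.124, 0.992, 0.004], [0.992, -0.124, -0.0], [0.0, 0.004, -1.0]]
force: [-5.0, 1.8, 19.4]
gripper_width: 0.0457
grasp_force: 55.0
```

```bash
python3 s.py
```

```text
15.6167 [430.6 -16.9  94.9] yaw 82.88 tilt [ 0.0043 -0.0003] [-5.   1.8 19.4] [ 0.38  1.03 -0.15] [ 0.59 -0.02 -0.6   2.11 -0.01  1.05 -0.13]
```

Emit:
send_rows(
  steps=[
    [0,0,0,0,0,-0.02],
    [0,0,0,0,0,-0.02],
    [0,0,0,0,0,-0.02],
    [0,0,0,0,0,0],
    [0,0,0,0,0,0],
  ],
)

```text
t: 16.03
ee_pos: [0.4308, -0.0172, 0.0949]
eef_rot: [[0.066, 0.998, 0.005], [0.998, -0.066, -0.0], [-0.0, 0.005, -1.0]]
force: [-4.1, 1.8, 19.7]
gripper_width: 0.0453
grasp_force: 55.0
```

```bash
python3 s.py
```

```text
16.0333 [430.8 -17.2  94.9] yaw 86.21 tilt [ 0.0048 -0.0004] [-4.1  1.8 19.7] [ 0.28  0.85 -0.23] [ 0.59 -0.02 -0.6   2.11 -0.01  1.05 -0.07]
```

Emit:
send_rows(
  steps=[
    [0,0,0,0,0,-0.02],
    [0,0,0,0,0,-0.02],
    [0,0,0,0,0,-0.02],
    [0,0,0,0,0,0],
    [0,0,0,0,0,0],
  ],
)

```text
t: 16.45
ee_pos: [0.4305, -0.0175, 0.0949]
eef_rot: [[0.007, 1.0, 0.004], [1.0, -0.007, -0.0], [-0.0, 0.004, -1.0]]
force: [-4.3, 1.0, 21.0]
gripper_width: 0.0453
grasp_force: 55.0
```

```bash
python3 s.py; python3 y2.py c3; python3 - <<'E'
import cv2
a=cv2.imread('pics/wrist_c3.png');cv2.imwrite('pics/c3.png',a)
E
```

```text
16.45 [430.5 -17.5  94.9] yaw 89.58 tilt [ 0.0041 -0.0005] [-4.3  1.  21. ] [ 0.15  1.06 -0.51] [ 0.59 -0.02 -0.6   2.11 -0.01  1.05 -0.01]
16.45 [430.5 -17.5  94.9] [[0.0073, 1.0, 0.0041], [1.0, -0.0073, -0.0005], [-0.0005, 0.0041, -1.0]] [ 0.59 -0.02 -0.6   2.11 -0.01  1.05 -0.01]
scene 0.82 8 72 660 [431.1 -17.8] 32.7 0.401 zmin 26.6
scene 0.82 8 30 140 [431.  -17.9] 32.1 0.407 zmin 26.6
scene 0.82 45 72 333 [431.2 -17.8] 32.9 0.385 zmin 26.6
wrist 0.78 8 72 1956 [429.5 -17.5] 32.7 0.062 zmin 17.1
wrist 0.78 8 30 460 [429.5 -17.5] 32.7 0.202 zmin 17.1
wrist 0.78 45 72 1063 [429.5 -17.5] 32.7 0.018 zmin 17.1
```

View pics/c3.png

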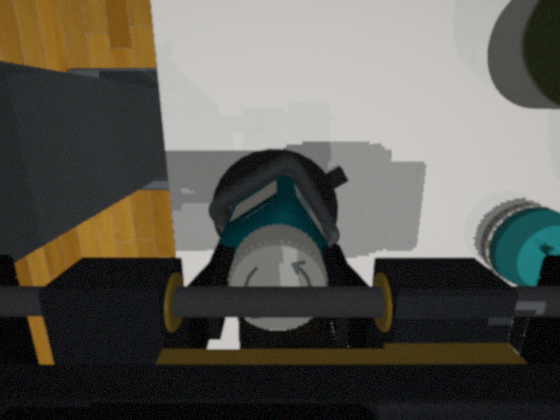

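The picture shows the bottle seated in the well (275,200) with the cap held (280,275). The torque rose to 0.5 N m and the bottle took up its 2.7° of play, so the cap is at its stop. I'll ease back slightly and lift straight.

Emit:
send_rows(
  steps=[
    [0,0,0,0,0,0.02],
    [0,0,0,0,0,0.02],
    [0,0.3,-2,0,0,0],
    [0,0.4,-2,0,0,0],
    [0,0.3,-2,0,0,0],
  ],
)

```text
t: 17.17
ee_pos: [0.4303, -0.0175, 0.0987]
eef_rot: [[0.046, 0.999, 0.002], [0.999, -0.046, -0.0], [0.0, 0.002, -1.0]]
force: [0.2, 0.7, 2.4]
gripper_width: 0.0454
grasp_force: 55.0
```

Emit:
send_rows(
  steps=[
    [0,0,-2,0,0,0],
    [0,0,-2,0,0,0],
    [0,0,-2,0,0,0],
    [0,0,0,0,0,0],
    [0,0,0,0,0,0],
  ],
)

```text
t: 17.58
ee_pos: [0.4291, -0.0176, 0.1036]
eef_rot: [[0.045, 0.999, -0.0], [0.999, -0.045, -0.0], [-0.0, -0.0, -1.0]]
force: [0.5, -0.1, 0.2]
gripper_width: 0.0455
grasp_force: 55.0
```

```bash
python3 s.py
```

```text
17.5833 [429.1 -17.6 103.6] yaw 87.4 tilt [-0.0003 -0.0001] [ 0.5 -0.1  0.2] [-0.08 -0.13 -0.02] [ 0.59 -0.03 -0.6   2.1  -0.02  1.07 -0.04]
```

Emit:
send_rows(
  steps=[
    [0,0,-3,0,0,0],
    [0,0,-3,0,0,0],
    [0,0,-3,0,0,0],
    [0,0,-3,0,0,0],
    [0,0,-3,0,0,0],
  ],
)

```text
t: 18.0
ee_pos: [0.4293, -0.0175, 0.1192]
eef_rot: [[0.045, 0.999, 0.0], [0.999, -0.045, -0.0], [-0.0, 0.0, -1.0]]
force: [0.1, 0.2, -0.5]
gripper_width: 0.0454
grasp_force: 55.0
```

```bash
python3 s.py
```

```text
18.0 [429.3 -17.5 119.2] yaw 87.4 tilt [ 0.0001 -0.0001] [ 0.1  0.2 -0.5] [-0.02 -0.13  0.01] [ 0.59 -0.05 -0.59  2.08 -0.03  1.11 -0.03]
```

Emit:
send_rows(
  steps=[
    [0,0,-6,0,0,0],
    [0,0,-12,0,0,0],
    [0,0,-14,0,0,0],
    [0,0,-10,0,0,0],
    [0,0,-6,0,0,0],
  ],
)

```text
t: 18.42
ee_pos: [0.43, -0.0176, 0.1685]
eef_rot: [[0.045, 0.999, 0.002], [0.999, -0.045, -0.001], [-0.0, 0.002, -1.0]]
force: [0.9, 1.2, -0.4]
gripper_width: 0.0456
grasp_force: 55.0
```

Emit:
send_rows(
  steps=[
    [0,0,0,0,0,0],
    [0,0,0,0,0,0],
    [0,0,0,0,0,0],
    [0,0,0,0,0,0],
    [0,0,0,0,0,0],
  ],
)

```text
t: 18.83
ee_pos: [0.4288, -0.0175, 0.1662]
eef_rot: [[0.045, 0.999, -0.001], [0.999, -0.045, 0.0], [0.0, -0.001, -1.0]]
force: [-0.5, -0.2, -1.5]
gripper_width: 0.0453
grasp_force: 55.0
```

```bash
python3 s.py; python3 - <<'E'
from h import *
for n in("scene","wrist"):
    st=env.read_state(); im,dep=env.get_image(n); C=cam(n,st); cv2.imwrite(f"pics/{n}_f.png",im[:,:,::-1])
    for q,z in(("bottle",.01),("mouth",.118),("cap",.168),("cap_top",.194)):
        for o in env.spot_point(n,q)[:1]: print(n,q,round(o["confidence"],2),np.round(o["at"]),(at_z(o["at"],C,z)*1000).round(1))
        for o in env.outline_of(n,q)[:1]:
            p=maskpts(o["pixels"],dep,C)*1000; print("   ",round(o["confidence"],2),len(p),np.percentile(p,[2,50,98],axis=0).round(0).tolist())
a=cv2.imread("pics/scene_f.png");cv2.imwrite("pics/sf.png",cv2.resize(a[150:330,230:480],None,fx=3,fy=3))
E
python3 y2.py c4
```

```text
18.8333 [428.8 -17.5 166.2] yaw 87.4 tilt [-0.0013  0.0003] [-0.5 -0.2 -1.5] [-0.05 -0.09 -0.04] [ 0.6  -0.11 -0.58  2.02 -0.06  1.21  0.  ]
scene bottle 0.95 [370. 256.] [[427.5 -23.1  10. ]]
scene mouth 0.61 [372. 213.] [[430.2 -13.1 118. ]]
    0.98 1504 [[398.0, -34.0, 27.0], [420.0, -3.0, 85.0], [448.0, 15.0, 118.0]]
scene cap 0.57 [380. 189.] [[426.7 -21.5 168. ]]
    0.7 538 [[410.0, -31.0, 169.0], [427.0, -4.0, 192.0], [448.0, 6.0, 195.0]]
scene cap_top 0.87 [381. 174.] [[432.1 -23.4 194. ]]
    0.94 558 [[410.0, -31.0, 168.0], [428.0, -4.0, 192.0], [452.0, 6.0, 195.0]]
wrist bottle 0.62 [281. 194.] [[432.3 -18.6  10. ]]
    0.89 4037 [[400.0, -25.0, 29.0], [430.0, -3.0, 94.0], [458.0, 15.0, 118.0]]
wrist mouth 0.95 [278. 232.] [[429.4 -18.2 118. ]]
wrist cap 0.57 [276. 264.] [[428.4 -17.1 168. ]]
    0.7 5400 [[410.0, -36.0, 171.0], [429.0, -5.0, 194.0], [449.0, 5.0, 196.0]]
wrist cap_top 0.88 [279. 294.] [[429.5 -19.7 194. ]]
    0.75 5498 [[409.0, -36.0, 171.0], [429.0, -5.0, 194.0], [449.0, 6.0, 196.0]]
19.7333 [429.2 -17.6 166.8] [[0.0455, 0.999, 0.0], [0.999, -0.0455, -0.0001], [-0.0001, 0.0, -1.0]] [ 0.6  -0.11 -0.58  2.02 -0.06  1.21  0.  ]
scene 0.81 8 72 692 [443.9 -26. ] 13.0 6.05 zmin 26.2
scene 0.81 8 30 510 [440.1 -23.5] 21.0 5.504 zmin 26.2
wrist 0.77 8 72 3048 [427.9 -29.3] 35.7 3.734 zmin 19.1
wrist 0.77 8 30 2352 [428.2 -26.8] 31.4 3.804 zmin 19.1
top 0.55 8 72 157 [426.9 -25.5] 25.4 2.474 zmin 16.7
top 0.55 8 30 154 [426.9 -25.4] 24.0 2.46 zmin 16.7
```

View pics/sf.png

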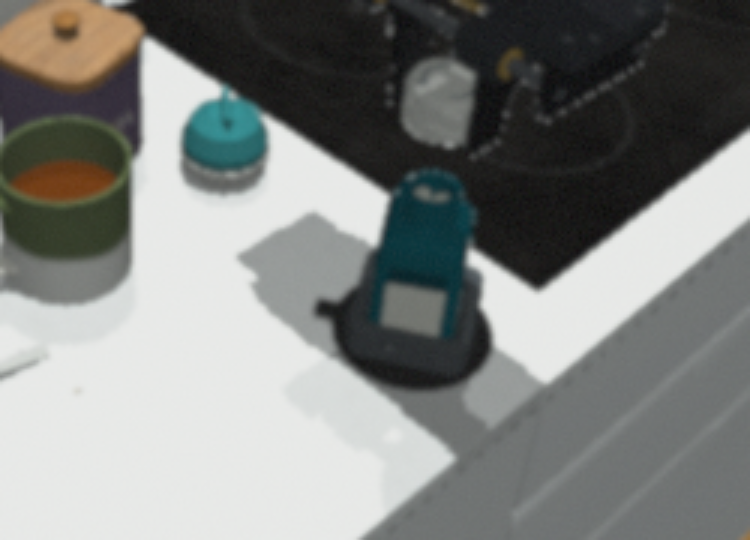

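The bottle stands open in the holder, with its rim (crop 435,185) at z = 118 mm, so it is fully home. The cap (440,100) is held level about 50 mm above it.

```bash
python3 -c "
from station import env
print(env.finish_job())"
```

```text
the job is handed in; nothing more can be done
None
```

The job is handed in: the bottle stands upright and fully home in the holder, and the cap came off with press and twist. The gripper still holds it level about 5 cm straight above the open mouth, and the mug, egg timer and teaspoon were left alone.

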